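# Push the lidded box into line on the pan rail

## Task

Push the lidded metal box along the worktop into its place in the row: its long side flat against the back rail, and its end right up against the open metal pan that already stands in the rail's corner. Only push it with the fingers: do not lift or tip it and do not touch the handle on its lid. Leave the open pan in its corner and everything else where it stands.

Things in the scene. Friction and masses are not known exactly. Their poses are not given: they have to be found in the camera images.
- lidded_box: the thing to push: plain metal box, flat lid fixed on, dark strap handle on the lid. 100 mm along its x, 150 mm along its y, 55 mm tall to the lid's top; upright sides, too wide for an 88 mm gripper. 0.4 to 0.8 kg. Starts nearer to the robot than the rail and to the -y side of the open pan, turned up to 0.42 rad from the rail. Origin: centre of its underside.
- lid_handle: the strap handle on that lid, not to be touched: a dark bar 7 mm thick, 71 mm long along the box's y, its top 72 mm above the worktop. Origin: centre of the lid's top face, 55 mm above the worktop, in the middle of the box. Moves with the box.
- rail: fixed L-shaped upright steel strip, 45 mm tall, 4 mm thick. Long leg (back rail) along its y from -290 to +264 mm, inner face (to the robot) at its x = 0; flat foot 22 mm wide behind it. Short leg from the +y (left) end towards the robot, x = 0 to -110 mm, inner face at y = +260 mm. Origin: on the worktop at the back rail's inner face. x away from the robot. Turned up to 0.2 rad.
- rail_corner (a point): inner corner of the rail where the two inner faces meet, on the worktop, at (0, 260, 0) mm in the rail's frame
- open_pan: open-topped plain metal pan, 100 mm along its x, 150 mm along its y, 55 mm tall, walls 4 mm, 0.9 kg, loose. Already stands in the rail's corner, long side along the back rail, one end to the short leg (1 to 2 mm off both). Origin: centre of its underside; axes run like the rail's. Its free end is 75 mm to -y of its origin.
- shaker: plain metal shaker, 44 mm across, 86 tall, in front of the open pan; not part of the job, leave it. Origin: centre of its underside.
- oil_bottle: green glass bottle, 64 mm across, 200 tall, on the right; not part of the job, leave it. Origin: centre of its underside.
- bowl: white bowl, 100 mm across, 50 tall, behind the rail; not part of the job, leave it. Origin: centre of its underside.
- jar: amber jar with metal cap, 60 mm across, 70 tall, behind the rail; not part of the job, leave it. Origin: centre of its underside.
- spatula: spatula lying behind the rail, left, about 240 mm long; not part of the job, leave it. Origin: centre of its underside (of its length, lying).
- saucepan: steel saucepan, 130 mm across, 70 tall, long black handle pointing right (its -y), up to 82 mm high; stands near right; not part of the job, leave it. Origin: centre of its underside.
- mug: white mug, 74 mm across, 85 tall, on the right; not part of the job, leave it. Origin: centre of its underside.
There are look-alikes about, which are no part of the job. What is shaped like the lidded_box but orange or turquoise is not meant.

How it is judged:
By the outcome, as a careful person would: the job done as asked, in the order asked, and still so for the second after the job is handed in, with the robot touching nothing.
It also fails if it takes over 45 s, if anything falls off the work surface, if the arm or the gripper's body presses on something with over 40 N, if the wrist force passes 120 N, or if a joint passes its speed limit or range.

## Robot

A 6-joint arm with a two-finger parallel gripper is mounted at the origin on the work surface. World frame = base frame: x ahead of the robot, y to its left, z up, the work surface at z = 0. Lengths are in m, angles in rad, forces in N, time in s.
With the tool pointing down it reaches from about 0.375 to 0.9 m from the base axis. Payload 3.1 kg.
Tool frame: the origin (TCP) lies midway between the tips of the shut fingers; the grasp point (between the pads) lies 19 mm behind it; z points along the fingers, y is the line along which they close (so a half turn about z gives the same grasp; the last joint's range is limited). The gripper opens to 87 mm and grips with 3 to 60 N. Pads are 19 mm wide; open, the fingers measure 117 mm over their backs; the gripper's body (75 mm by 190 mm) begins 51 mm behind the grasp point.
Start: joints at [-1.444, 0.527, 1.433, -0, 1.181, -0.178], TCP at [0.188, -0.596, 0.223] pointing down, gripper open.
Joint ranges: [-3.08, 3.08], [-0.75, 2.2], [0.22, 2.44], [-1.43, 4.57], [0, 2.65], [-2.85, 2.85]. Speed limits (rad/s): [2.79, 2.79, 3.14, 3.14, 3.14, 3.14].

## Interface

Orientations are given as a 3x3 rotation matrix whose columns are the frame's x, y, z axes.
In Python, from plant import * gives the robot as it stands.
- The arm moves only by the tool drive_tool, never from a script. Its argument "series" is a list of rows, each a list of 3 entries, a list of its own where there are three numbers: the shift along the tool's x, y, z as a fraction of full scale, then the turn, a rotation vector about the tool's x, y, z as a fraction of full scale, then the opening, from 0 (shut) to 1 (fully open). A call has 1 to 8 rows; each row shifts and turns the commanded pose from where the row before left it, along the tool's axes as they then stand; what a row does not reach is not made up. Full scale, the value 1, is 30 cm for a shift and 90 degrees for a turn. A row lasts 1/10 s, in which the tool goes at most 50 mm and 8.59 degrees, less where a joint would pass 70% of its speed; a pose out of reach is approached as far as the arm can. A call with a number of a shift or a turn outside -1 to 1 is refused whole. A call with a gripper value outside its range is refused whole. The fingers move at their own pace and stop on an object; "grip_force" is the grip in N (left out, the last holds). Time passes only in rows, so rows that do not move let the fingers close. It gives the time, the measured TCP pose, the force, the opening and the grip force at its end, in the units of the state.
- get_obs(): the state, without advancing time (a new reading comes with each control period).
- capture(name): name is "scene" or "top"; returns the picture (420x560x3 uint8, blue, green, red); there is no depth.
- get_calibration(name): a dict with "K" (3x3 intrinsics, pixels), "T" (4x4, takes a point from camera to world coordinates). Camera axes: x right, y up, looking along -z (the intrinsics and any distortion apply to the point x, -y, -z); pixel columns grow to the right and rows downward; lengths in m; the calibration is good to about 2 mm. A picture is of the moment at which its call begins. get_calibration takes no time and is no camera call.
- sign_off(): hands the job in; it is judged then, once.
The state is a dict: "time": time; "qpos": joint angles; "qvel": joint speeds; "effort": joint torques, N m; "ee_pos": TCP position; "orientation": TCP orientation; "contact_force": force on the tool from outside, world axes, zero at the start; "ft_torque": the same for the moment, N m; "width": opening from 0.0 (shut) to 1.0 (fully open); "grip_force": force on a finger pad.
Only numpy, scipy, OpenCV 4.12 (cv2) and the standard library are available. Lean on these libraries where they do the work, as an engineer would, in place of code of your own. Each camera call takes 0.05 s, during which the arm holds its last target. There are 200 camera calls.

## Working session

There is one attempt and no reset: what is moved stays moved. The work goes in short steps, Python scripts to look and compute and a tool call to move; the robot and the scene stay as the last step left them, time stands still between calls to the robot, and variables do not carry over. Pictures are saved under pics/ and viewed, at most 10 in all, crops included, and the job is handed in when it is done.

Besides the shell and the picture viewer there is one more tool, called after ">>>" as name(argument=value, ...), one argument or row to a line, values as JSON. drive_tool: Moves the arm, as the interface text tells. Its arguments: {"type":"object","properties":{"series":{"type":"array"},"grip_force":{"type":"number"}},"required":["series"]}

```bash
mkdir -p pics; python3 - <<'E'
from plant import *
import cv2,numpy as np
for n in("scene","top"):
    cv2.imwrite(f"pics/{n}0.png",capture(n)); c=get_calibration(n); print(n,{k:np.round(v,4).tolist() if not isinstance(v,str) else v for k,v in c.items()})
o=get_obs();print(o)
E
```

```text
scene {'K': [[427.4493, 0.0, 277.7865], [0.0, 427.4493, 216.0486], [0.0, 0.0, 1.0]], 'T': [[-0.8356, -0.2857, 0.4691, 1.0089], [0.5492, -0.4477, 0.7056, 0.6669], [0.0085, 0.8473, 0.531, 0.6084], [0.0, 0.0, 0.0, 1.0]]}
top {'K': [[500.1228, 0.0, 283.3236], [0.0, 500.1228, 216.3011], [0.0, 0.0, 1.0]], 'T': [[-0.013, 0.9918, -0.1269, 0.3814], [-0.9995, -0.0164, -0.0254, -0.0609], [-0.0273, 0.1266, 0.9916, 1.2827], [0.0, 0.0, 0.0, 1.0]]}
{'time': 0.1, 'qpos': array([-1.44352234e+00,  5.28378718e-01,  1.43376234e+00,  5.62999175e-07,
        1.18137972e+00, -1.78512080e-01]), 'qvel': array([ 2.65497478e-04, -1.85411352e-03, -2.03973975e-03,  8.89833084e-05,
       -1.49614724e-03,  9.79251224e-04]), 'effort': array([-1.12189714e-04, -4.40985703e+01, -1.77151322e+01,  6.34379452e-02,
        5.33634145e-02, -5.67265624e-05]), 'ee_pos': array([ 0.18808938, -0.59534775,  0.22166985]), 'orientation': array([[ 9.53610714e-01,  3.01042433e-01, -2.44221682e-04],
       [ 3.01042337e-01, -9.53608858e-01,  1.91259684e-03],
       [ 3.42880846e-04, -1.89739390e-03, -9.99998141e-01]]), 'contact_force': array([ 0.01139145, -0.06676755,  0.33911284]), 'ft_torque': array([ 0.02513074,  0.01985454, -0.03030218]), 'grip_force': 0.0, 'width': 1.0019197645957143}
```

View pics/scene0.png

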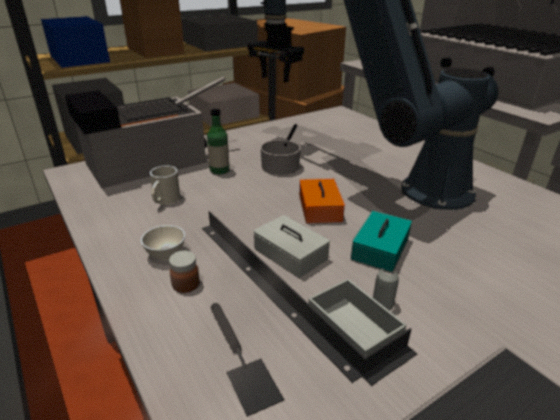

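View pics/top0.png

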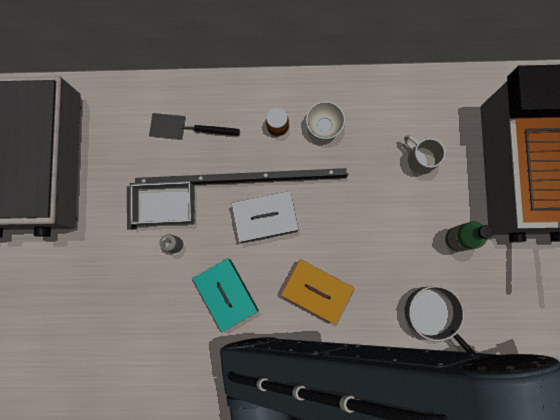

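The top view shows the metal box with its dark handle at (265,217). It could be taken for the turquoise box (225,295), the orange box (318,291) or the open pan (160,205). I choose (265,217) because it is plain metal with a flat lid. The rail runs from (138,180) to (346,174), and the pan stands in its left corner. Next I'll take one close crop and measure.

```bash
cat > h.py <<'E'
from plant import *
import cv2,numpy as np
def ray(n,uv,z):
    c=get_calibration(n);K,T=c["K"],c["T"]
    uv=np.atleast_2d(np.array(uv,float)); d=np.c_[(uv[:,0]-K[0,2])/K[0,0],-(uv[:,1]-K[1,2])/K[1,1],-np.ones(len(uv))]@T[:3,:3].T
    return T[:3,3]+d*((z-T[2,3])/d[:,2])[:,None]
def lid(img,roi=(205,185,330,250)):
    x0,y0,x1,y1=roi; g=cv2.cvtColor(img,cv2.COLOR_BGR2HSV)[y0:y1,x0:x1]
    return g
E
python3 - <<'E'
from h import *
print({k:v.tolist() for k,v in get_calibration("top").items() if k not in"KT"})
im=cv2.imread("pics/top0.png")
cv2.imwrite("pics/crop.png",cv2.resize(im[160:260,115:355],(792,330),interpolation=cv2.INTER_CUBIC))
hsv=cv2.cvtColor(im,cv2.COLOR_BGR2HSV)
for p in[(250,222),(285,205),(240,230),(265,238),(220,230),(320,210),(160,205),(265,243)]: print(p,im[p[1],p[0]],hsv[p[1],p[0]])
E
```

```text
{}
(250, 222) [161 158 154] [103  11 161]
(285, 205) [159 157 154] [102   8 159]
(240, 230) [158 155 152] [105  10 158]
(265, 238) [67 70 73] [15 21 73]
(220, 230) [132 138 147] [ 12  26 147]
(320, 210) [134 140 149] [ 12  26 149]
(160, 205) [155 156 154] [ 75   3 156]
(265, 243) [134 139 148] [ 11  24 148]
```

View pics/crop.png

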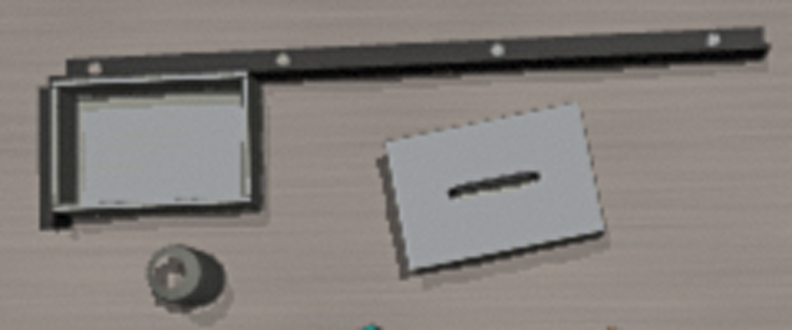

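The crop confirms it: the plain lid with corners near (232,203), (290,191), (298,231) and (239,242), and a dark handle in the middle. The pan's free end is at about column 192.

```bash
cat >> h.py <<'E'
def fitdir(P):
    l=cv2.fitLine(P[:,:2].astype(np.float32),cv2.DIST_HUBER,0,1e-4,1e-4).ravel(); return l[2:],l[:2]*np.sign(l[1])
def lidpose(img):
    m=((img[...,0].astype(int)-img[...,2]>=3)&(img[...,0]>125)).astype(np.uint8)
    m=cv2.morphologyEx(m,cv2.MORPH_OPEN,np.ones((3,3)))
    n,l,s,c=cv2.connectedComponentsWithStats(m)
    out=[]
    for i in range(1,n):
        if s[i,4]<600: continue
        ct=max(cv2.findContours((l==i).astype(np.uint8),cv2.RETR_EXTERNAL,cv2.CHAIN_APPROX_NONE)[0],key=len)[:,0]
        # pixel-centre contours: half a pixel inside the true edge
        W=ray("top",ct,.055)[:,:2]
        (cx,cy),(w,h),a=cv2.minAreaRect((W*1000).astype(np.float32))
        a=(a if h>w else a+90); a=(a+90)%180-90   # long side's angle from world +y, ccw
        out.append((c[i].round(),s[i,4],np.round([cx,cy,w,h,a],1)))
    return out
E
python3 - <<'E'
from h import *
im=cv2.imread("pics/top0.png")
for o in lidpose(im): print(*o)
# dark band edges per column
g=im.max(2).astype(int)
up=[];lo=[]
for u in range(205,340,3):
    v=np.where(g[155:205,u]<95)[0]+155
    if len(v): up.append((u,v[0]-.5)); lo.append((u,v[-1]+.5))
for nm,P,z in(("foot back",up,.0),("lower as z0",lo,0.)):
    W=ray("top",P,z); p,d=fitdir(W); print(nm,p,d,"angle deg",np.degrees(np.arctan2(-d[0],d[1])))
for u in(225,300): print(u,g[165:200,u])
print("row scan pan end, cols180-202:",[im[v,182:204].max(1).tolist() for v in(200,212)])
print("col scan pan rows:",[(u,g[174:232,u].tolist()) for u in(150,175)])
E
```

```text
[165. 207.] 1156 [5.685e+02 2.688e+02 7.160e+01 1.212e+02 5.000e-01]
[264. 216.] 2153 [540.6  17.5  97.1 147.   10.8]
[225. 295.] 2222 [349.  117.2 146.6  96.8 -61.1]
[428. 310.] 931 [ 303.8 -373.7   84.8   90.4   27.6]
foot back [0.66422045 0.02331262] [-0.02887833  0.99958295] angle deg 1.654836
lower as z0 [0.635786   0.00321863] [-0.0275679   0.99961996] angle deg 1.5797244
225 [143 141 139 142 143 146 145 142 118  61  59  66  63  65  62  27  10  15
  38  84 128 129 133 145 143 148 146 145 144 143 145 147 146 145 144]
300 [144 143 147 149 144  90  66  64  67  69  67  53  14   9  23  48  87 128
 134 147 150 151 147 146 145 147 151 150 145 145 146 143 146 141 142]
row scan pan end, cols180-202: [[158, 159, 158, 157, 160, 161, 160, 153, 93, 49, 52, 55, 89, 128, 130, 148, 147, 146, 144, 145, 146, 145], [159, 159, 159, 157, 161, 150, 115, 131, 123, 57, 47, 52, 70, 112, 134, 149, 150, 149, 147, 145, 149, 146]]
col scan pan rows: [(150, [146, 149, 139, 84, 59, 58, 58, 55, 60, 99, 152, 52, 36, 37, 50, 101, 148, 143, 142, 158, 160, 158, 157, 159, 158, 159, 157, 158, 155, 160, 157, 155, 159, 160, 159, 157, 156, 157, 159, 158, 158, 158, 159, 158, 159, 160, 149, 121, 146, 51, 34, 48, 91, 135, 131, 132, 148, 149]), (175, [149, 138, 66, 57, 65, 64, 60, 63, 99, 154, 51, 34, 33, 47, 96, 141, 138, 141, 158, 157, 158, 158, 159, 157, 159, 157, 157, 160, 158, 159, 157, 159, 159, 158, 158, 158, 158, 159, 159, 157, 157, 159, 158, 161, 160, 154, 147, 150, 53, 33, 50, 85, 130, 131, 132, 147, 146, 145])]
```

```bash
cat > geo.py <<'E'
from h import *
a=np.radians(1.62); ex=np.array([np.cos(a),np.sin(a)]); ey=np.array([-np.sin(a),np.cos(a)])
def S(p): p=np.asarray(p)[...,:2]; return np.stack([p@ex,p@ey],-1)*1000   # rail-turned coords, mm
E
python3 - <<'E'
from geo import *
print("face top",S(ray("top",[(225,179.6),(300,176.6)],.045)))
print("foot back",S(ray("top",[(225,173.),(300,169.8)],0)))
print("pan back",S(ray("top",[(150,182.9),(175,182.)],.055)))
print("pan front",S(ray("top",[(150,222.6),(175,221.6)],.055)))
print("pan end",S(ray("top",[(190.1,200),(190.5,212)],.055)))
im=cv2.imread("pics/top0.png")
print([im[v,125:142].max(1).tolist() for v in(200,212)])
print("box c",S([.5406,.0175]))
# scene view: the pan end/rail rear check
print("shaker top",S(ray("top",[(170,241)],.086)),"handle of box yaw rel",10.8-1.62)
E
```

```text
face top [[638.83303312  99.08618707]
 [637.64511778 -90.51968878]]
foot back [[665.88236783 104.82672658]
 [665.12224178 -92.03023407]]
pan back [[637.15620031 287.07233866]
 [636.50509667 223.81707644]]
pan front [[536.57622992 287.80621544]
 [536.29811978 225.19050669]]
pan end [[588.96853565 186.51052919]
 [558.65473309 186.04142954]]
[[143, 116, 58, 56, 56, 95, 154, 95, 49, 50, 52, 49, 55, 97, 145, 146, 160], [144, 122, 59, 51, 54, 95, 155, 96, 50, 51, 50, 53, 53, 95, 143, 146, 158]]
box c [540.87866123   2.20993699]
shaker top [[485.73449144 230.47102058]] handle of box yaw rel 9.18
```

Working in rail-turned coordinates, the rail face is at 638 mm and the pan end at 186 mm. The box centre is at (541, 2) mm and turned 9.2° from the rail. The lid measures 97 x 147 mm plus about a pixel, which fits the given size. I'll align the tool with the rail and go in front of the box's long side.

>>> drive_tool(
  series=[
    [[0, 0, 0], [0, 0, 0.0885], 1],
    [[0, 0, 0], [0, 0, 0.0885], 1],
    [[0.067, -0.142, 0], [0, 0, 0], 1],
    [[0.067, -0.142, 0], [0, 0, 0], 1],
    [[0.067, -0.142, 0], [0, 0, 0], 1],
    [[0.067, -0.142, 0], [0, 0, 0], 1],
    [[0.067, -0.142, 0], [0, 0, 0], 1],
    [[0.067, -0.142, 0], [0, 0, 0], 1],
  ],
)

```text
time: 0.9
ee_pos: [0.3019, -0.3352, 0.2223]
orientation: [[1.0, 0.027, -0.0], [0.027, -1.0, 0.001], [-0.0, -0.001, -1.0]]
contact_force: [1.3, -0.2, 0.1]
width: 0.996
grip_force: 0.0
```

>>> drive_tool(
  series=[
    [[0.067, -0.142, 0], [0, 0, 0], 1],
    [[0.067, -0.142, 0], [0, 0, 0], 1],
    [[0.067, -0.142, 0], [0, 0, 0], 1],
    [[0.067, -0.142, 0], [0, 0, 0], 1],
    [[0.067, -0.142, 0], [0, 0, 0], 1],
    [[0.067, -0.142, 0], [0, 0, 0], 1],
    [[0, 0, 0], [0, 0, 0], 1],
    [[0, 0, 0], [0, 0, 0], 1],
  ],
)

```text
time: 1.7
ee_pos: [0.4151, -0.0771, 0.2224]
orientation: [[0.999, 0.032, -0.001], [0.032, -0.999, -0.0], [-0.001, 0.0, -1.0]]
contact_force: [0.2, -0.0, 0.1]
width: 1.0
grip_force: 0.0
```

>>> drive_tool(
  series=[
    [[0.062, -0.14, 0], [0, 0, 0], 1],
    [[0.062, -0.14, 0], [0, 0, 0], 1],
    [[0, 0, 0], [0, 0, 0], 1],
    [[0, 0, 0.15], [0, 0, 0], 1],
    [[0, 0, 0.15], [0, 0, 0], 1],
    [[0, 0, 0.15], [0, 0, 0], 1],
    [[0, 0, 0.1], [0, 0, 0], 1],
    [[0, 0, 0.1], [0, 0, 0], 1],
  ],
)

```text
time: 2.5
ee_pos: [0.4495, 0.0044, 0.0259]
orientation: [[1.0, 0.025, -0.001], [0.025, -1.0, -0.0], [-0.001, 0.0, -1.0]]
contact_force: [0.6, -0.4, -0.7]
width: 1.004
grip_force: 0.0
```

>>> drive_tool(
  series=[
    [[0, 0, 0], [0, 0, 0], 1],
    [[0.02, 0, 0], [0, 0, 0], 1],
    [[0.02, 0, 0], [0, 0, 0], 1],
    [[0.02, 0, 0], [0, 0, 0], 1],
  ],
)

```text
time: 2.9
ee_pos: [0.4701, 0.0064, 0.0293]
orientation: [[1.0, 0.027, 0.004], [0.027, -1.0, -0.001], [0.004, 0.001, -1.0]]
contact_force: [-1.4, 0.1, -0.3]
width: 0.999
grip_force: 0.0
```

Contact came where expected. I'll push towards the rail in small steps.

>>> drive_tool(
  series=[
    [[0.02, 0, 0], [0, 0, 0], 1],
    [[0.02, 0, 0], [0, 0, 0], 1],
    [[0.02, 0, 0], [0, 0, 0], 1],
    [[0.02, 0, 0], [0, 0, 0], 1],
    [[0.02, 0, 0], [0, 0, 0], 1],
    [[0.02, 0, 0], [0, 0, 0], 1],
    [[0.02, 0, 0], [0, 0, 0], 1],
    [[0, 0, 0], [0, 0, 0], 1],
  ],
)

```text
time: 3.7
ee_pos: [0.5077, 0.0094, 0.0279]
orientation: [[1.0, 0.029, -0.005], [0.029, -1.0, 0.001], [-0.005, -0.001, -1.0]]
contact_force: [-5.7, 2.1, 1.6]
width: 0.997
grip_force: 2.5
```

```bash
python3 - <<'E'
from geo import *
im=capture("top");cv2.imwrite("pics/t1.png",im)
for o in lidpose(im): print(*o, S(o[2][:2]/1000))
E
```

```text
[167. 204.] 998 [569.6 269.3 121.7  70.6  -1. ] [576.98559887 253.08944802]
[428. 310.] 986 [ 302.5 -373.2   87.7   91.4   33.5] [ 291.82851755 -381.60268126]
```

View pics/t1.png

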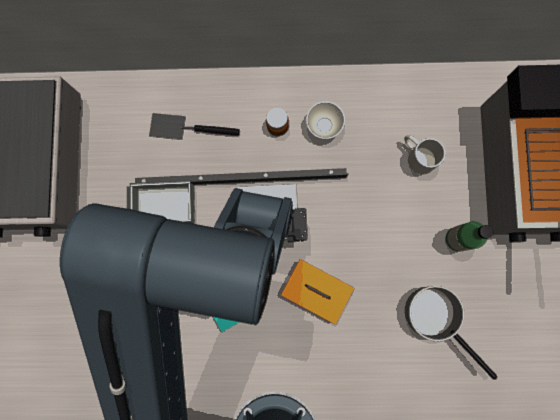

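The arm hides most of the box, but its far edge at about (270,185) now looks parallel to the rail. I'll continue gently.

>>> drive_tool(
  series=[
    [[0.015, 0, 0], [0, 0, 0], 1],
    [[0.015, 0, 0], [0, 0, 0], 1],
    [[0.015, 0, 0], [0, 0, 0], 1],
    [[0, 0, 0], [0, 0, 0], 1],
  ],
)

```text
time: 4.15
ee_pos: [0.521, 0.0095, 0.0278]
orientation: [[1.0, 0.028, -0.005], [0.028, -1.0, 0.001], [-0.005, -0.001, -1.0]]
contact_force: [-5.2, 1.4, 3.2]
width: 1.001
grip_force: 2.9
```

>>> drive_tool(
  series=[
    [[0.008, 0, 0], [0, 0, 0], 1],
    [[0.008, 0, 0], [0, 0, 0], 1],
    [[0, 0, 0], [0, 0, 0], 1],
  ],
)

```text
time: 4.45
ee_pos: [0.5246, 0.0096, 0.0278]
orientation: [[1.0, 0.028, -0.007], [0.028, -1.0, 0.001], [-0.007, -0.001, -1.0]]
contact_force: [-7.3, 0.5, 3.9]
width: 1.001
grip_force: 3.8
```

>>> drive_tool(
  series=[
    [[0.008, 0, 0], [0, 0, 0], 1],
    [[0.008, 0, 0], [0, 0, 0], 1],
    [[0, 0, 0], [0, 0, 0], 1],
  ],
)

```text
time: 4.75
ee_pos: [0.5277, 0.0099, 0.0278]
orientation: [[1.0, 0.028, -0.011], [0.028, -1.0, 0.001], [-0.011, -0.002, -1.0]]
contact_force: [-10.8, -1.0, 7.7]
width: 1.004
grip_force: 5.1
```

```bash
python3 - <<'E'
from geo import *
o=get_obs();print(o["ee_pos"],o["contact_force"],S(o["ee_pos"]))
im=capture("scene");cv2.imwrite("pics/s1.png",im)
im=capture("top");cv2.imwrite("pics/t2.png",im)
E
```

```text
[0.52765111 0.00991439 0.02780266] [-10.808232    -1.03223106   7.65241188] [527.7204979   -5.00656783]
```

View pics/s1.png

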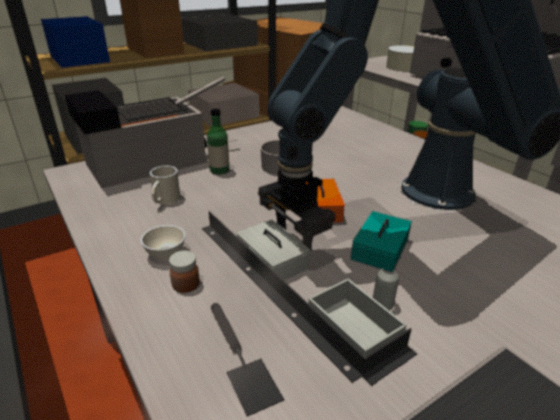

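Force is rising and the tool stands at S_x = 527.7 plus about 10 mm of finger, which is the predicted 538. The box is flat on the rail: in the scene view its far edge at about (240,250) touches the strip. I'll back off, lift and go round to its -y end.

>>> drive_tool(
  series=[
    [[-0.07, 0, 0], [0, 0, 0], 1],
    [[-0.02, 0, 0], [0, 0, 0], 0.57],
    [[0, 0, -0.13], [0, 0, 0], 0.57],
    [[0, 0, -0.13], [0, 0, 0], 0.57],
    [[0, 0, -0.13], [0, 0, 0], 0.57],
    [[0, 0.13, 0], [0, 0, 0], 0.57],
    [[0, 0.13, 0], [0, 0, 0], 0.57],
    [[0, 0.13, 0], [0, 0, 0], 0.57],
  ],
)

```text
time: 5.65
ee_pos: [0.5113, -0.1104, 0.1461]
orientation: [[1.0, 0.029, 0.005], [0.029, -1.0, -0.002], [0.005, 0.002, -1.0]]
contact_force: [-0.4, 0.3, 0.2]
width: 0.579
grip_force: 0.0
```

>>> drive_tool(
  series=[
    [[0.1, 0, 0], [0, 0, 0], 0.57],
    [[0.1, 0, 0], [0, 0, 0], 0.57],
    [[0, 0, 0], [0, 0, -0.09], 0.57],
    [[0, 0, 0], [0, 0, -0.09], 0.57],
    [[0, 0, 0], [0, 0, -0.09], 0.57],
    [[0, 0, 0], [0, 0, -0.09], 0.57],
    [[0, 0, 0], [0, 0, -0.09], 0.57],
    [[0, 0, 0], [0, 0, -0.09], 0.57],
  ],
)

```text
time: 6.45
ee_pos: [0.5708, -0.1075, 0.1453]
orientation: [[0.636, 0.772, 0.003], [0.772, -0.636, -0.001], [0.001, 0.003, -1.0]]
contact_force: [0.1, 0.4, 0.6]
width: 0.568
grip_force: 0.0
```

>>> drive_tool(
  series=[
    [[0, 0, 0], [0, 0, -0.09], 0.57],
    [[0, 0, 0], [0, 0, -0.09], 0.57],
    [[0, 0, 0], [0, 0, -0.09], 0.57],
    [[0, 0, 0], [0, 0, -0.09], 0.57],
    [[0, 0, 0], [0, 0, -0.09], 0.57],
    [[0, 0, 0], [0, 0, 0], 0.57],
    [[0, 0, 0], [0, 0, 0], 0.57],
  ],
)

```text
time: 7.15
ee_pos: [0.5702, -0.1073, 0.145]
orientation: [[-0.009, 1.0, 0.002], [1.0, 0.009, -0.001], [-0.001, 0.002, -1.0]]
contact_force: [0.1, 1.2, 0.1]
width: 0.568
grip_force: 0.0
```

```bash
python3 - <<'E'
from geo import *
o=get_obs();R=o["orientation"];print(S(o["ee_pos"]),o["ee_pos"][2],"yaw rel",np.degrees(np.arctan2(R[1,0],R[0,0]))-91.62,o["width"],o["qpos"])
im=capture("top");cv2.imwrite("pics/t3.png",im)
for q in lidpose(im): print(*q, S(q[2][:2]/1000))
E
```

```text
[ 566.92464896 -123.36615335] 0.14502204418432196 yaw rel -1.10378582464773 0.5681402388843952 [-3.78542683e-01  5.66508998e-01  1.62193081e+00  1.11554840e-04
  9.51052720e-01 -3.87617721e-01]
[251. 192.] 855 [ 5.873e+02  3.660e+01  9.780e+01  9.780e+01 -1.000e-01] [588.09996343  19.9820674 ]
[165. 207.] 1205 [567.5 268.4  73.6 121.1   1.3] [574.86099471 252.24917593]
[428. 310.] 992 [ 302.  -373.3   88.6   91.6   34.5] [ 291.32589034 -381.68850601]
```

View pics/t3.png

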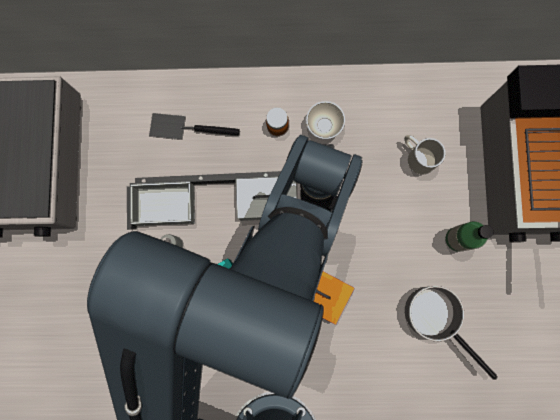

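The box is flat on the rail, with its centre at S_x 588. Its visible left end is at pixel column ~236 and its right end is at about S_y = -80. I'll centre the tool on that end and descend.

>>> drive_tool(
  series=[
    [[0, 0.055, 0], [0, 0, -0.012], 0.57],
    [[0, 0, 0], [0, 0, 0], 0.57],
    [[0, 0, 0.13], [0, 0, 0], 0.57],
    [[0, 0, 0.13], [0, 0, 0], 0.57],
    [[0, 0, 0.1], [0, 0, 0], 0.57],
    [[0, 0, 0.03], [0, 0, 0], 0.57],
    [[0, 0, 0], [0, 0, 0], 0.57],
    [[0, 0, 0], [0, 0, 0], 0.57],
  ],
)

```text
time: 8.0
ee_pos: [0.5866, -0.1072, 0.0287]
orientation: [[-0.03, 1.0, 0.002], [1.0, 0.03, -0.001], [-0.001, 0.002, -1.0]]
contact_force: [-0.2, -0.5, 0.3]
width: 0.567
grip_force: 0.0
```

>>> drive_tool(
  series=[
    [[0.02, 0, 0], [0, 0, 0], 0.57],
    [[0.02, 0, 0], [0, 0, 0], 0.57],
    [[0.02, 0, 0], [0, 0, 0], 0.57],
    [[0.02, 0, 0], [0, 0, 0], 0.57],
    [[0.02, 0, 0], [0, 0, 0], 0.57],
    [[0.02, 0, 0], [0, 0, 0], 0.57],
    [[0.02, 0, 0], [0, 0, 0], 0.57],
    [[0, 0, 0], [0, 0, 0], 0.57],
  ],
)

```text
time: 8.8
ee_pos: [0.5846, -0.0651, 0.0278]
orientation: [[-0.032, 0.999, 0.0], [0.999, 0.032, -0.001], [-0.001, 0.0, -1.0]]
contact_force: [-1.3, -3.9, 0.7]
width: 0.568
grip_force: 1.5
```

```bash
python3 - <<'E'
from geo import *
o=get_obs();R=o["orientation"];print(S(o["ee_pos"]),o["ee_pos"][2],"yaw rel",np.degrees(np.arctan2(R[1,0],R[0,0]))-91.62,o["contact_force"])
E
```

```text
[582.51767794 -81.60511737] 0.027821290438543898 yaw rel 0.20908858051960522 [-1.31252068 -3.88598126  0.67549797]
```

>>> drive_tool(
  series=[
    [[0.025, 0, 0], [0, 0, 0], 0.57],
    [[0.025, 0, 0], [0, 0, 0], 0.57],
    [[0.025, 0, 0], [0, 0, 0], 0.57],
    [[0.025, 0, 0], [0, 0, 0], 0.57],
    [[0.025, 0, 0], [0, 0, 0], 0.57],
    [[0.025, 0, 0], [0, 0, 0], 0.57],
    [[0.025, 0, 0], [0, 0, 0], 0.57],
    [[0.025, 0, 0], [0, 0, 0], 0.57],
  ],
)

```text
time: 9.6
ee_pos: [0.583, -0.0062, 0.0278]
orientation: [[-0.031, 1.0, 0.001], [1.0, 0.031, -0.002], [-0.002, 0.001, -1.0]]
contact_force: [-0.1, -7.3, 1.2]
width: 0.571
grip_force: 3.3
```

>>> drive_tool(
  series=[
    [[0.025, 0, 0], [0, 0, 0], 0.57],
    [[0.025, 0, 0], [0, 0, 0], 0.57],
    [[0.02, 0, 0], [0, 0, 0], 0.57],
    [[0, 0, 0], [0, 0, 0], 0.57],
    [[0, 0, 0], [0, 0, 0], 0.57],
  ],
)

```text
time: 10.1
ee_pos: [0.5823, 0.0162, 0.0277]
orientation: [[-0.031, 1.0, 0.001], [1.0, 0.031, 0.0], [0.0, 0.001, -1.0]]
contact_force: [1.5, -1.4, 1.9]
width: 0.571
grip_force: 0.8
```

```bash
python3 - <<'E'
from geo import *
o=get_obs();R=o["orientation"];print(S(o["ee_pos"]),o["ee_pos"][2],"yaw rel",np.degrees(np.arctan2(R[1,0],R[0,0]))-91.62,o["contact_force"])
im=capture("top");cv2.imwrite("pics/t4.png",im)
for q in lidpose(im): print(*q, S(q[2][:2]/1000))
E
```

```text
[ 5.82506257e+02 -3.03838528e-01] 0.027702392114163782 yaw rel 0.1497546774876497 [ 1.46527359 -1.37876524  1.94240479]
[428. 310.] 979 [ 302.  -373.3   88.6   91.6   34.5] [ 291.32589034 -381.68850601]
[230. 313.] 847 [317.9  99.8  77.1  97.1  29.2] [320.59434037  90.77289753]
```

View pics/t4.png

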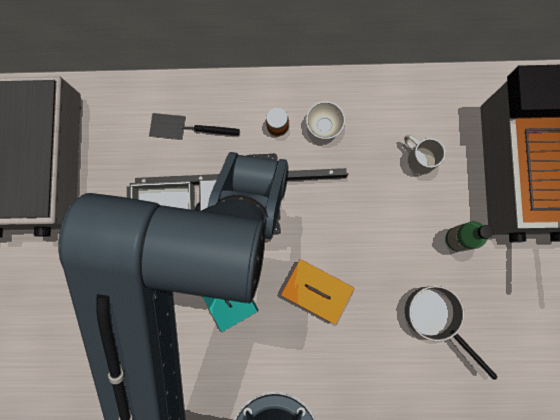

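In the picture the box's left edge is at column ~201 and the pan's at ~192, so the gap is about 25 mm, as predicted. I'll close it in finer steps.

>>> drive_tool(
  series=[
    [[0.015, 0, 0], [0, 0, 0], 0.57],
    [[0.015, 0, 0], [0, 0, 0], 0.57],
    [[0.015, 0, 0], [0, 0, 0], 0.57],
    [[0.015, 0, 0], [0, 0, 0], 0.57],
    [[0, 0, 0], [0, 0, 0], 0.57],
    [[0, 0, 0], [0, 0, 0], 0.57],
  ],
)

```text
time: 10.75
ee_pos: [0.5818, 0.0338, 0.0276]
orientation: [[-0.031, 1.0, 0.001], [1.0, 0.031, -0.0], [-0.0, 0.001, -1.0]]
contact_force: [0.8, -4.3, 2.2]
width: 0.57
grip_force: 1.7
```

>>> drive_tool(
  series=[
    [[0.008, 0, 0], [0, 0, 0], 0.57],
    [[0.008, 0, 0], [0, 0, 0], 0.57],
    [[0, 0, 0], [0, 0, 0], 0.57],
  ],
)

```text
time: 11.05
ee_pos: [0.5816, 0.0384, 0.0276]
orientation: [[-0.031, 1.0, 0.001], [1.0, 0.031, -0.001], [-0.001, 0.001, -1.0]]
contact_force: [0.5, -5.2, 1.6]
width: 0.57
grip_force: 2.4
```

>>> drive_tool(
  series=[
    [[0.008, 0, 0], [0, 0, 0], 0.57],
    [[0, 0, 0], [0, 0, 0], 0.57],
  ],
)

```text
time: 11.25
ee_pos: [0.5815, 0.0408, 0.0276]
orientation: [[-0.031, 1.0, 0.001], [1.0, 0.031, -0.001], [-0.001, 0.001, -1.0]]
contact_force: [1.7, -4.8, 1.8]
width: 0.573
grip_force: 2.4
```

```bash
python3 - <<'E'
from geo import *
o=get_obs();R=o["orientation"];print(S(o["ee_pos"]),o["contact_force"])
im=capture("scene");cv2.imwrite("pics/s2.png",cv2.resize(im[200:370,200:430],(690,510),interpolation=cv2.INTER_CUBIC))
E
```

```text
[582.40759867  24.35761566] [ 1.72725599 -4.82931127  1.82026788]
```

View pics/s2.png

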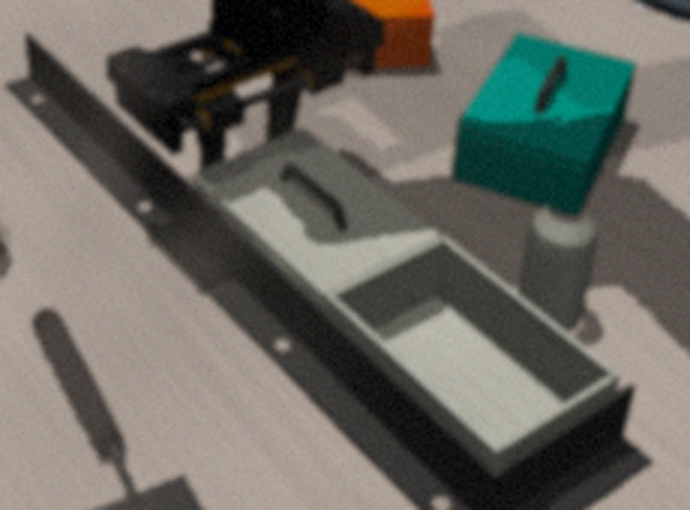

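The box is almost at the pan, with the edges meeting at about (338,262) in the full image. I'll nudge on until the force shows contact.

>>> drive_tool(
  series=[
    [[0.005, 0, 0], [0, 0, 0], 0.57],
    [[0, 0, 0], [0, 0, 0], 0.57],
  ],
)

```text
time: 11.5
ee_pos: [0.5815, 0.0414, 0.0277]
orientation: [[-0.031, 1.0, 0.001], [1.0, 0.031, -0.002], [-0.002, 0.001, -1.0]]
contact_force: [0.1, -8.2, 2.6]
width: 0.573
grip_force: 4.1
```

>>> drive_tool(
  series=[
    [[0.005, 0, 0], [0, 0, 0], 0.57],
    [[0, 0, 0], [0, 0, 0], 0.57],
  ],
)

```text
time: 11.7
ee_pos: [0.5816, 0.0423, 0.0277]
orientation: [[-0.031, 1.0, 0.001], [1.0, 0.031, -0.003], [-0.003, 0.001, -1.0]]
contact_force: [0.4, -9.9, 1.7]
width: 0.568
grip_force: 5.1
```

>>> drive_tool(
  series=[
    [[0.005, 0, 0], [0, 0, 0], 0.57],
    [[0, 0, 0], [0, 0, 0], 0.57],
  ],
)

```text
time: 11.9
ee_pos: [0.5816, 0.0431, 0.0277]
orientation: [[-0.032, 0.999, 0.001], [0.999, 0.032, -0.004], [-0.004, 0.001, -1.0]]
contact_force: [-0.5, -12.1, 1.4]
width: 0.567
grip_force: 6.4
```

Contact with the pan: force went from 5 to 12 N at S_y 26.6, close to the predicted 26. I'll back off and look.

>>> drive_tool(
  series=[
    [[-0.1, 0, 0], [0, 0, 0], 0.57],
    [[-0.1, 0, 0], [0, 0, 0], 0.57],
    [[0, 0, -0.15], [0, 0, 0], 0.57],
    [[0, 0, -0.15], [0, 0, 0], 0.57],
    [[-0.16, 0, 0], [0, 0, 0], 0.57],
    [[-0.16, 0, 0], [0, 0, 0], 0.57],
    [[-0.16, 0, 0], [0, 0, 0], 0.57],
    [[-0.16, 0, 0], [0, 0, 0], 0.57],
  ],
)

```text
time: 12.7
ee_pos: [0.5883, -0.2061, 0.1173]
orientation: [[-0.031, 1.0, -0.001], [1.0, 0.031, 0.003], [0.003, -0.001, -1.0]]
contact_force: [0.8, 0.3, 0.4]
width: 0.569
grip_force: 0.0
```

```bash
python3 - <<'E'
from geo import *
o=get_obs();print(o["ee_pos"])
im=capture("top")
cv2.imwrite("pics/t5.png",cv2.resize(im[160:260,115:355],(792,330),interpolation=cv2.INTER_CUBIC));cv2.imwrite("pics/t5full.png",im)
for q in lidpose(im): print(*q, S(q[2][:2]/1000))
E
```

```text
[ 0.58834969 -0.20613489  0.11728758]
[221. 189.] 950 [6.040e+02 1.308e+02 6.130e+01 1.459e+02 1.000e-01] [607.45637595 113.67229791]
[164. 207.] 1224 [567.2 270.9  73.8 121.1   1.3] [574.63179104 254.75665787]
[428. 310.] 985 [ 302.  -373.3   88.6   91.6   34.5] [ 291.32589034 -381.68850601]
```

View pics/t5.png

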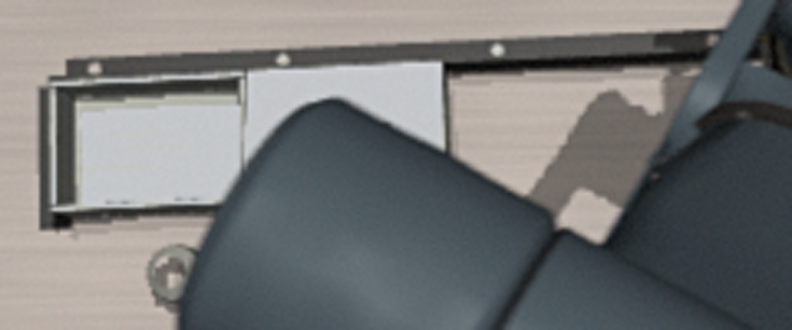

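The box meets the pan at column ~189, and no dark gap shows along the rail. I'll measure the lid's back edge and right end.

```bash
cat > edge.py <<'E'
from geo import *
def edges(f):
    im=cv2.imread(f); g=im[...,0].astype(float); B=[]
    def sub(a,b,o,t): # first crossing of t along a..
        i=np.where((a[:-1]<t)&(a[1:]>=t))[0][0]; return o+i+(t-a[i])/(a[i+1]-a[i])
    for name,us in(("pan back",range(140,184,4)),("lid back",range(196,246,4))):
        P=[(u,sub(g[168:195,u][2:],0,170,110)) for u in us]
        P=[p for p in P if p[1]>174]
        W=S(ray("top",P,.055)); d=np.polyfit(W[:,1],W[:,0],1); print(name,"x at mid",W[:,0].mean().round(2),"sd",W[:,0].std().round(2),"slope deg",np.degrees(d[0]).round(2))
    P=[]
    for v in range(184,202,3):
        a=g[v,238:262][::-1]; P.append((261-sub(a,0,0,115),v))
    W=S(ray("top",P,.055)); d=np.polyfit(W[:,0],W[:,1],1);print("lid right end",W.round(1).tolist(),"slope deg",np.degrees(d[0]).round(2))
E
python3 - <<'E'
from edge import *
edges("pics/t5full.png")
im=cv2.imread("pics/t5full.png")
print([im[v,180:200,0].tolist() for v in(186,190,196)]); print(im[170:190,220,0],im[170:190,240,0])
E
```

```text
pan back x at mid 638.92 sd 3.46 slope deg 2.16
lid back x at mid 640.14 sd 3.04 slope deg 1.61
lid right end [[622.8, 38.7], [615.1, 38.6], [607.5, 38.7], [599.9, 37.6], [592.3, 37.8], [584.7, 37.7]] slope deg 1.81
[[49, 53, 54, 52, 53, 51, 51, 107, 182, 139, 203, 205, 202, 203, 202, 203, 204, 201, 203, 201], [169, 168, 170, 170, 169, 170, 159, 116, 166, 138, 201, 203, 200, 200, 200, 200, 200, 200, 203, 201], [202, 202, 203, 202, 203, 203, 204, 195, 153, 164, 202, 202, 202, 201, 200, 204, 203, 204, 201, 185]]
[164 168 168 156  84  74  81  78  78 123 207 206 202 201 203 202 201 201
 204 190] [168 170 156  84  76  80  78  77 126 208 205 202 202 201 202 201 201 199
 201 201]
```

```bash
python3 - <<'E'
from geo import *
g=cv2.imread("pics/t5full.png")[...,0].astype(float)
def run(nm,us):
    P=[]
    for u in us:
        c=g[:,u]; v=next((v for v in range(174,190) if c[v]<140<=c[v+1] and c[v-3:v].max()<110),None)
        if v is None: continue
        # area-based subpixel: dark 78, lid 203
        P.append((u,v+1-.5-(np.clip((c[v]-78)/125,0,1))))
    W=S(ray("top",P,.055)); l=cv2.fitLine(W.astype(np.float32),cv2.DIST_HUBER,0,.01,.01).ravel()
    print(nm,len(P),"x",np.median(W[:,0]).round(2),"y range",W[:,1].min().round(),W[:,1].max().round(),"slope",np.degrees(np.arctan(l[0]/l[1])).round(2), W[:,0].round(1))
run("lid",range(192,248)); run("pan",range(138,186))
E
```

```text
lid 51 x 638.53 y range 42.0 181.0 slope -0.02 [638.6 638.6 638.5 638.5 638.6 638.6 637.8 637.8 637.7 637.6 637.5 637.4
 637.5 637.4 638.8 638.9 638.9 638.8 638.6 638.7 638.8 638.7 638.6 638.5
 638.4 638.1 638.  638.1 638.  637.8 637.7 637.7 637.7 639.1 639.1 639.1
 639.1 639.  638.9 638.9 639.  638.9 638.9 638.8 638.6 638.3 638.2 638.1
 638.2 638.1 638. ]
pan 44 x 637.19 y range 199.0 317.0 slope -0.34 [637.2 637.4 637.3 637.  637.  636.8 636.7 636.5 636.5 636.5 636.3 636.1
 636.1 636.1 637.6 637.5 635.9 637.3 637.5 637.5 637.3 637.2 637.4 637.3
 637.2 637.2 636.9 636.7 636.6 636.5 636.6 636.6 636.3 636.3 637.8 637.8
 637.7 637.6 637.7 637.7 637.5 637.4 637.4 637.5]
```

The lid's back edge is parallel to the rail (slope -0.02°). It sits about 1.3 mm nearer the rail than the pan, which stands 1–2 mm off, so it is flush. The end touches the pan and the arm is clear, so I'm handing in.

```bash
python3 -c "
from plant import *
print(sign_off())"
```

```text
the job is handed in; nothing more can be done
None
```

The lidded box now stands flat against the back rail with its end against the open pan, and the job is handed in; its push moved the pan about 2 mm towards the rail's short leg, where it still stands in its corner.

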